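# Find the T-key that fits and hold the spring vice open

## Robot

A 6-joint arm with a two-finger parallel gripper is mounted at the origin on a cart in front of the work surface, level with it; the furniture and walls round the work are solid. World frame = base frame: x ahead of the robot, y to its left, z up, the work surface at z = 0. Lengths are in m, angles in degrees, forces in N, time in s.
With the tool pointing down it reaches from about 0.375 to 0.9 m from the base axis. Payload 3.1 kg.
Tool frame: the origin (TCP) lies on the centre line of the jaws, within the pads' length; the fingertips stand 8 mm ahead of it and the grasp point (between the pads) lies 11 mm behind it; y points along the fingers, x is the direction in which the jaws open and shut, and the axes are right-handed (so a half turn about y gives the same grasp; the last joint's range is limited). The gripper opens to 87 mm and grips with 3 to 60 N. Pads are 19 mm wide; open, the fingers measure 117 mm over their backs; the gripper's body (75 mm by 190 mm) begins 51 mm behind the grasp point.
Start: joints at [-78.81, 30.224, 82.088, -0, 67.689, -10.227], TCP at [0.228, -0.582, 0.231] pointing down, gripper open.
Joint ranges: [-176.69, 176.69], [-43.24, 126.21], [12.49, 139.97], [-82, 262], [0, 151.66], [-163.58, 163.58]. Speed limits (degrees/s): [159.86, 159.86, 180, 180, 180, 180].

## Interface

Orientations are given as a 3x3 rotation matrix whose columns are the frame's x, y, z axes.
In Python, from rig import read_state, imaging, job, spotter gives the robot as it stands.
- The arm moves only by the tool apply_moves, never from a script. Its argument "steps" is a list of rows, each an object of numbers: "x", "y", "z": the shift along the world's x, y, z in mm; "spin": the turn about the world's z in rad. In form: [{"x": .., "y": .., "z": .., "spin": ..}, ...]. A call has 1 to 12 rows; each row shifts and turns the pose as measured when the row begins; what a row does not reach is not made up. A row lasts 1/10 s, in which the tool goes at most 50 mm and 8.59 degrees, less where a joint would pass 70% of its speed; a pose out of reach is approached as far as the arm can. A call is refused whole if a number of a shift passes 50 or a number of a turn 0.15, either way. A call with a gripper value outside its range is refused whole. "grip" is the finger opening in mm, from 0 to 87, set as the call begins (left out, the last holds). The fingers move at their own pace and stop on an object; the grip force is fixed at half the most. Time passes only in rows, so rows that do not move let the fingers close. It gives the time, the measured TCP pose, the force and the opening at its end, in the units of the state.
- read_state(): the state, without advancing time (a new reading comes with each control period).
- imaging.capture(name): name is "scene" or "top" or "wrist"; returns the picture (480x640x3 uint8, red, green, blue); there is no depth.
- imaging.camera_params(name): a dict with "fov_y" (degrees; the focal length in pixels is half the picture's height over the tangent of half this angle, whatever the lens; pixels are square), "cx", "cy" (the principal point, pixels), "R" (3x3) and "t" (3): a world point X has camera coordinates R X + t. Camera axes: x right, y down, z forward; pixel columns grow to the right and rows downward; lengths in m; the calibration is good to about 2 mm. A picture is of the moment at which its call begins: read the wrist's pose just before it. camera_params takes no time and is no camera call; for the wrist camera it gives the pose at the moment of the call.
- job.hand_in(): hands the job in, once; it reports no verdict.
Trained networks look in the newest picture that a camera, given by its name, has taken for a name from the list of things; names that differ only in an ending like _2 or _b are one class to them, and where a whole thing is asked for, a point or a joint stands for the part that bears it (a point fixed in the world has none). Each returns a list of dicts, best first, with "score" (0 to 1); they miss things now and then, are a little off and sometimes report something else, mostly with a low value. They report only what shows in the picture. A call takes as long as a camera call. They do not tell look-alikes from the thing itself.
- spotter.cut_out(name, camera): "mask" (480x640 bool, what is visible of it) and "rect" ([left, top, width, height] in pixels, round what is visible of it).
The state is a dict: "time_s": time; "joint_positions": joint angles; "qvel": joint speeds; "tau": joint torques, N m; "position": TCP position; "tcp_rot": TCP orientation; "force": force on the tool from outside, world axes, zero at the start; "moment": the same for the moment, N m; "opening": opening from 0.0 (shut) to 1.0 (fully open).
Only numpy, scipy, OpenCV 4.12 (cv2) and the standard library are available. Lean on these libraries where they do the work, as an engineer would, in place of code of your own. Each camera call takes 0.05 s, during which the arm holds its last target.

## Task

The spring vice must be opened so that I can lift the bead bar out of it. First scrap the cracked T-key, the one with red tape on its handle: put it in the red tray and do not use it on the vice; then find out by trying, without forcing, which of the two unmarked T-keys fits the vice's hex nut, and see that the one that does not fit stands upright in the rack. Push the fitting key fully home on the nut, turn it anticlockwise to the stop so that the jaws open wide, leave everything else where it is, and finish still gripping the key and holding the jaws open against the spring.

Things in the scene. Friction and masses are not known exactly. Their poses are not given: they have to be found in the camera images.
- key_red_grip (a point): Handle centre of the cracked T-key: red tape round both wings of its black handle. All T-keys are alike outside, about 0.22 kg: T-handle 80 mm long (this frame's x), 16 thick with flat sides (y), 24 high; 15 mm stem; at the foot a steel socket, 38 mm across, 36 high. z is up the key; the foot is 96 mm below this point. Stands in the rack, handle roughly square to the rack's length.
- key_a_grip (a point): Handle centre of an unmarked T-key, all-black handle; shape and axes as key_red. The foot has a hex bore 22 mm deep, two of its flats parallel to the handle. One of key_a and key_b has a 26 mm bore, which slips over the 24 mm nut with 10 degrees of turning play either way; the other has 20 mm and cannot go on. Which is which must be tried.
- key_b_grip (a point): Handle centre of the other unmarked T-key; all as for key_a.
- rack: Fixed wooden block, 256 (x) x 80 (y) x 40 mm, origin at the centre of its underside, to the left or right of the vice. Three round holes, 44 mm wide with chamfered mouths, 32 mm deep, at x = -80, 0, +80 mm, y = 0; each holds one T-key upright, foot down, in any turn. A standing key's handle centre is 104 mm above the worktop.
- scrap_tray: Fixed red open tray, 176 (x) x 136 (y) mm outside, 45 mm high, walls and floor 4 mm; origin at the centre of its underside. On the other side of the vice from the rack. A key stood on its floor has its handle centre 100 mm above the worktop.
- vice: Fixed grey-blue spring vice, base 190 (x) x 92 (y) mm, 56 mm high, origin at the centre of its underside. x runs from the block with the hex nut (near the robot; nut axis at x = -45 mm, y = 0) to the two jaws at the far end, which hold a bead bar.
- nut_top (a point): Centre of the top of the vice's upright steel hex nut: 24 mm across flats, hex 16 mm high on a round flange, top 74 mm above the worktop. At rest two flats are parallel to the vice's x. A key is fully home with its foot on the flange, 16 mm below this point, so its handle centre is 80 mm above this point; a key that does not fit stops with its foot at this point.
- spindle (a joint): Turn of the hex nut: 0 with the jaws closed, growing anticlockwise (seen from above) to the stop at 0.9 rad; it draws the near jaw 15 mm per rad away from the far one. A spring turns it shut again when let go; it takes 0.08 N m to start and 0.21 N m at the stop.
- bead_bar: Enamelled bead bar, 11 x 50 x 11 mm, lying across the guide rods between the vice jaws, its underside 38 mm above the worktop. Leave it there.
- weight_big: Brass check weight, 22 mm wide, 32 mm high, beyond the vice; leave alone. Origin under its centre.
- touchstone: Black flat stone, 40 x 64 x 11 mm, beyond the vice; leave alone. Origin under its centre.
There are look-alikes about, which are no part of the job. What is shaped like the part that bears key_b_grip but blue is not meant. Leave any purple look-alike of the part that bears key_a_grip alone.

How it is judged:
By the outcome, as a careful person would: the job done as asked, in the order asked, and still so for the second after the job is handed in, while the arm keeps its last pose, push and grip.
It also fails if it takes over 72 s, if anything falls off the work surface, if the arm or the gripper's body presses on something with over 40 N, if the wrist force passes 120 N, or if a joint passes its speed limit or range.

## Working session

There is one attempt and no reset: what is moved stays moved. The work goes in short steps, Python scripts to look and compute and a tool call to move; the robot and the scene stay as the last step left them, time stands still between calls to the robot, and variables do not carry over. Pictures are saved under pics/ and viewed, and the job is handed in when it is done.

Besides the shell and the picture viewer there is one more tool, called after "Request:" as name(argument=value, ...) on one line, values as JSON. apply_moves: Moves the arm, as the interface text tells. Its arguments: {"type":"object","properties":{"steps":{"type":"array"},"grip":{"type":"number"}},"required":["steps"]}

```bash
mkdir -p pics; ls
python3 - <<'E'
from rig import read_state, imaging
import cv2
s=read_state();print({k:(v if not hasattr(v,'tolist') else v.tolist()) for k,v in s.items()})
for n in ["scene","top"]:
    im=imaging.capture(n);cv2.imwrite(f"pics/{n}0.png",im[:,:,::-1]);p=imaging.camera_params(n);print(n,p)
E
```

```text
pics
{'time_s': 0.0, 'joint_positions': [-78.81048708241075, 30.277332197179184, 82.15722724327878, -0.0006740894467713878, 67.68857948250358, -10.228344860816946], 'qvel': [0.03222305268505959, 0.12175672286827333, -0.018681715944360137, 0.012245498993052007, 0.051649336872981746, 0.028002922729455728], 'tau': [-0.0003579843178158626, -44.004549980163574, -17.65922248363495, 0.06305012153461576, 0.058191732969135046, -0.00017394037058693357], 'position': [0.22810103850824587, -0.5811154018511877, 0.22958446553886136], 'tcp_rot': [[0.36517067151227833, -0.0004277356733335244, 0.9309404909603328], [-0.9309381822510112, 0.0021062114287561814, 0.3651707336309969], [-0.0021169540511837737, -0.9999976904551388, 0.000370931171568683]], 'force': [0.33183250808857306, -0.7585687280834519, -0.5217816022678896], 'moment': [0.014400440215555118, -0.021042588910191853, -0.02087934856245355], 'opening': 0.9988263863663088}
scene {'fov_y': 42.56420414511086, 'cx': 303.0029816691071, 'cy': 242.6982723381598, 'R': array([[-0.56582124, -0.82449084,  0.00782095],
       [-0.60600811,  0.40941427, -0.68200742],
       [ 0.55910687, -0.39063385, -0.73130343]]), 't': array([0.36718404, 0.36967607, 1.46368388])}
top {'fov_y': 42.64147830696952, 'cx': 319.3753406895211, 'cy': 239.74585166267516, 'R': array([[ 0.01415691, -0.99988482, -0.00547088],
       [-0.98901677, -0.01319756, -0.14721293],
       [ 0.14712378,  0.00749488, -0.98908969]]), 't': array([0.08151997, 0.57010428, 1.51733789])}
```

View pics/scene0.png

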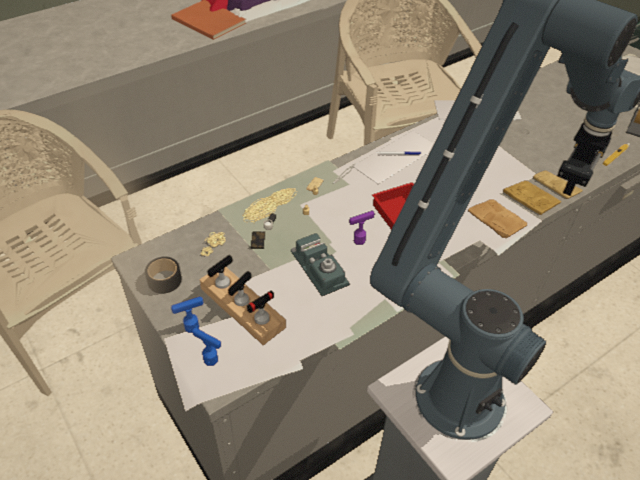

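View pics/top0.png

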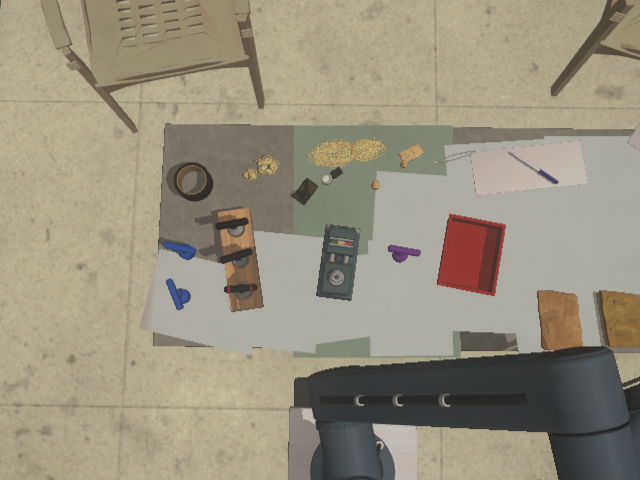

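The top view shows the rack on the left, with the red-taped key at (240,289) and the unmarked black keys at (235,257) and (232,224). The vice is at (338,262) and the tray at (472,255). The look-alikes are a purple key at (403,252), between the vice and the tray, and blue keys at (178,293) and (180,249).

```bash
cat > h.py <<'E'
from rig import read_state, imaging, job, spotter
import numpy as np, cv2
def K(p):
    f=240/np.tan(np.radians(p['fov_y']/2)); return f
def back(p,uv,z):
    f=K(p);d=np.array([(uv[0]-p['cx'])/f,(uv[1]-p['cy'])/f,1.]);R=np.array(p['R']);t=np.array(p['t'])
    c=-R.T@t;w=R.T@d;return c+w*(z-c[2])/w[2]
def proj(p,X):
    f=K(p);q=np.array(p['R'])@np.array(X)+np.array(p['t']);return np.array([f*q[0]/q[2]+p['cx'],f*q[1]/q[2]+p['cy']])
def st():
    s=read_state();R=np.array(s['tcp_rot']);print('t',round(s['time_s'],2),'pos',np.round(np.array(s['position'])*1000,1),'xaxis ang',round(np.degrees(np.arctan2(R[1,0],R[0,0])),1),'F',np.round(s['force'],1),'M',np.round(s['moment'],2),'op',round(s['opening']*87,1));return s
def poly(p,pts): return np.array([proj(p,x) for x in pts])
E
python3 - <<'E'
from h import *
st()
im=imaging.capture('top');p=imaging.camera_params('top')
v=im.copy()
for n in ['key_a_grip','rack','scrap_tray','vice','nut_top']:
    for r in spotter.cut_out(n,'top'):
        m=r['mask'];ys,xs=np.nonzero(m);(c,wh,a)=cv2.minAreaRect(np.c_[xs,ys].astype(np.float32))
        print(n,round(r['score'],2),r['rect'],m.sum(),np.round(c,1),np.round(wh,1),round(a,1))
cv2.imwrite('pics/top_crop.png',cv2.resize(v[195:325,150:360,::-1],None,fx=3.8,fy=3.8,interpolation=cv2.INTER_CUBIC))
E
```

```text
t 0.1 pos [ 228.1 -581.2  229.6] xaxis ang -68.6 F [ 0.  -0.6  0.3] M [0.05 0.02 0.04] op 87.1
key_a_grip 0.71 [216.5, 215.1, 27.1, 21.4] 404 [231.8 227.2] [18.4 31.7] 84.8
key_a_grip 0.6 [388.9, 241.4, 28.7, 20.2] 350 [403.1 254.3] [32.7 15.8] 10.3
rack 0.67 [218.2, 202.8, 46.4, 110.5] 2409 [240.  259.3] [101.9  34.1] 82.2
scrap_tray 0.88 [435.0, 211.1, 69.5, 87.2] 4357 [471.1 254.4] [60.9 74.1] 10.3
scrap_tray 0.48 [311.1, 223.9, 51.1, 72.7] 2532 [338.2 261.7] [36.4 73.6] 7.3
vice 0.75 [314.6, 225.6, 47.5, 71.7] 2620 [338.4 261.7] [37.6 73.8] 8.0
nut_top 0.57 [331.5, 271.5, 10.1, 11.2] 186 [336.5 277. ] [15. 14.] 0.0
```

View pics/top_crop.png

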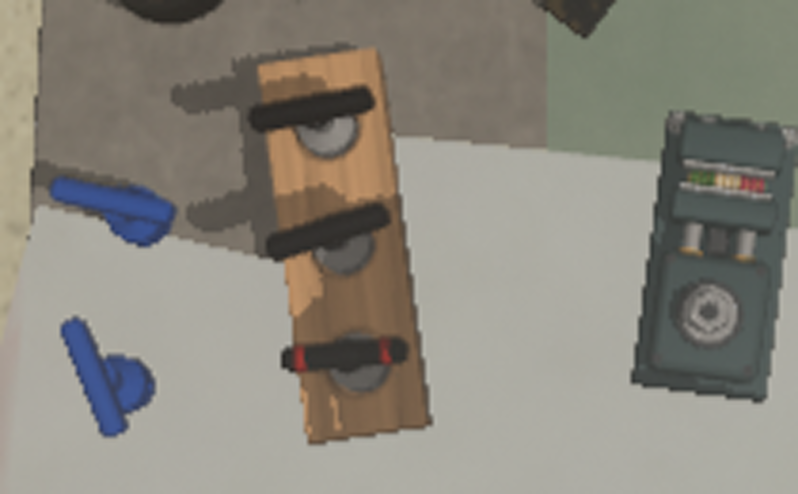

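Run:
```python
from h import *
p=imaging.camera_params('top')
print('cam',-np.array(p['R']).T@p['t'])
c=lambda x,y:(150+x/3.8,195+y/3.8)
for n,a,b in [('red',(283,359),(407,350)),('mid',(268,250),(390,212)),('far',(250,118),(374,96))]:
    A=back(p,c(*a),.114);B=back(p,c(*b),.114);print(n,np.round((A+B)/2*1000),np.round(np.linalg.norm(A-B)*1000),'ang',np.degrees(np.arctan2(*(B-A)[1::-1])))
R=[back(p,c(*q),.04)for q in [(258,65),(377,47),(432,425),(310,444)]]
print('rack',np.round(np.array(R)*1000));print(np.round(np.mean(R,0)*1000))
print('nut',np.round(back(p,c(709,311),.074)*1000))
V=[back(p,c(*q),.0)for q in [(632,382),(765,401)]];print('vice near',np.round(np.array(V)*1000))
# tray top rim
print('tray',np.round(back(p,(471.5,255),.045)*1000))
print('purple',np.round(back(p,(403,251),.11)*1000))
```

```text
cam [0.33945214 0.0776623  1.58515598]
red [438. 275. 114.] 78.0 ang -85.05939329763977
mid [517. 288. 114.] 81.0 ang -71.71778771596733
far [596. 301. 114.] 80.0 ang -79.00338579850275
rack [[637. 350.  40.]
 [651. 270.  40.]
 [398. 226.  40.]
 [384. 306.  40.]]
[518. 288.  40.]
nut [472.  45.  74.]
vice near [[430.  95.   0.]
 [419.   5.   0.]]
tray [ 535. -294.   45.]
purple [ 534. -114.  110.]
```

Reach choice: the possible mistakes for the red-taped key at top (240,289) are the plain black keys at (235,257) and (232,224), the purple key at (403,252) and the blue ones at (178,293) and (180,249). Only (240,289) shows two red bands in the crop, so that is the one to scrap. I'm moving above the rack.

Request:
apply_moves(steps=[{"x":22,"y":43,"z":2,"spin":0.128},{"x":22,"y":43,"z":2,"spin":0.128},{"x":22,"y":43,"z":2,"spin":0.128},{"x":22,"y":43,"z":2,"spin":0.128},{"x":22,"y":43,"z":2,"spin":0.128},{"x":22,"y":43,"z":2,"spin":0.128},{"x":22,"y":43,"z":2,"spin":0.128},{"x":22,"y":43,"z":2,"spin":0.128},{"x":22,"y":43,"z":2,"spin":0.128},{"x":22,"y":43,"z":2,"spin":0.128}], grip=45)

```text
time_s: 1.4
position: [0.4508, -0.1448, 0.2522]
tcp_rot: [[0.993, 0.012, -0.121], [0.121, -0.003, 0.993], [0.011, -1.0, -0.005]]
force: [0.8, -0.1, -0.7]
opening: 0.518
```

Request:
apply_moves(steps=[{"x":-1,"y":48},{"x":-1,"y":48},{"x":-1,"y":48},{"x":-1,"y":48},{"x":-1,"y":48},{"x":-1,"y":48},{"x":-1,"y":48},{"x":-1,"y":48},{"y":30},{}])

```text
invalid input at $.steps[0]: expected keys x, y, z, spin
```

Run:
```python
from h import *
st();p=imaging.camera_params('wrist');im=imaging.capture('wrist');cv2.imwrite('pics/w1.png',im[:,:,::-1])
print('cam',-np.array(p['R']).T@p['t'],p['fov_y'])
for n,X in [('red',(.438,.275,.116)),('mid',(.517,.288,.116)),('far',(.596,.301,.116))]: print(n,proj(p,X))
```

```text
t 1.4 pos [ 450.8 -144.8  252.2] xaxis ang 6.9 F [ 0.8 -0.1 -0.7] M [ 0.   -0.13 -0.01] op 45.1
cam [ 0.43967802 -0.07156013  0.40654225] 59.97406526146469
red [ 404.79478045 -685.14695381]
mid [ 586.07462223 -693.30763585]
far [ 767.4973699 -701.4747511]
```

View pics/w1.png

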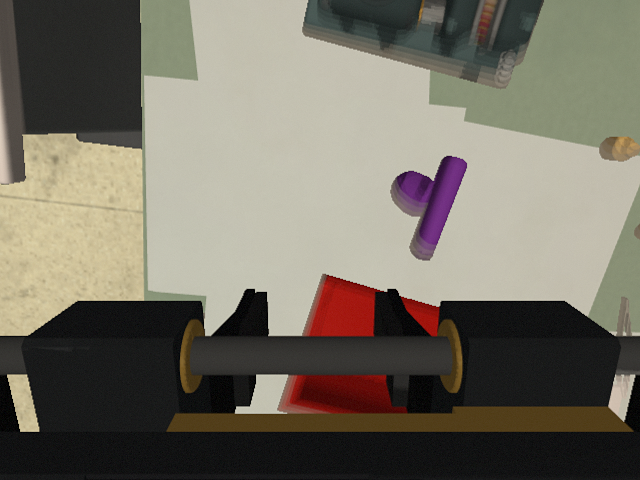

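The wrist view looks ahead along +y. The purple key is at (430,205) and the tray corner at (325,278). Every row needs all four keys, so I'm continuing in that form.

Request:
apply_moves(steps=[{"x":0,"y":48,"z":0,"spin":0},{"x":0,"y":48,"z":0,"spin":0},{"x":0,"y":48,"z":0,"spin":0},{"x":0,"y":48,"z":0,"spin":0},{"x":0,"y":48,"z":0,"spin":0},{"x":0,"y":48,"z":0,"spin":0},{"x":0,"y":30,"z":0,"spin":0},{"x":0,"y":0,"z":0,"spin":0}])

```text
time_s: 2.25
position: [0.4555, 0.1856, 0.2552]
tcp_rot: [[0.991, 0.026, -0.13], [0.13, 0.0, 0.991], [0.026, -1.0, -0.003]]
force: [-0.8, -0.4, -0.2]
opening: 0.518
```

Run:
```python
from h import *
st();p=imaging.camera_params('wrist');im=imaging.capture('wrist');cv2.imwrite('pics/w2.png',im[:,:,::-1])
print('cam',-np.array(p['R']).T@p['t'],p['fov_y'])
for n,X in [('red',(.438,.275,.116)),('mid',(.517,.288,.116)),('far',(.596,.301,.116)),('nut',(.472,.045,.074))]: print(n,proj(p,X))
```

```text
t 2.25 pos [455.5 185.6 255.2] xaxis ang 7.5 F [-0.8 -0.4 -0.2] M [ 0.01 -0.08  0.03] op 45.1
cam [0.44156737 0.25814451 0.40960803] 59.97406526146469
red [307.4598309 100.4276667]
mid [426.99140489  96.56061457]
far [545.45581082  92.72808716]
nut [313.89950733 371.15652108]
```

View pics/w2.png

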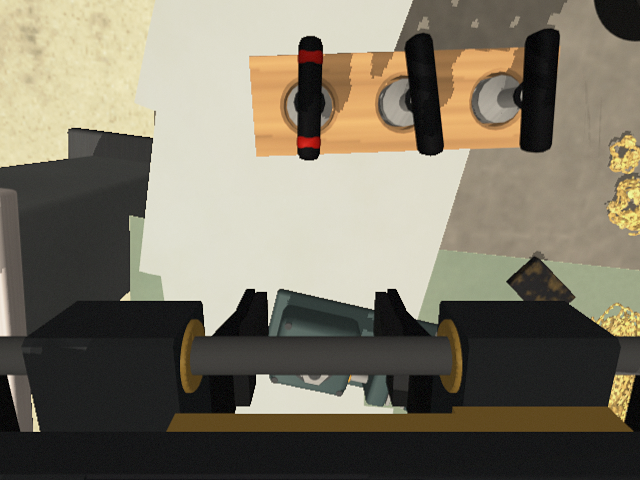

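Run:
```python
from h import *
p=imaging.camera_params('wrist');im=cv2.imread('pics/w2.png')
g=im.max(axis=2);m0=(g<45)
red=(im[:,:,2]>110)&(im[:,:,1]<60)
m=((m0|red)[25:170]).astype(np.uint8)
n,l,s,c=cv2.connectedComponentsWithStats(cv2.morphologyEx(m,cv2.MORPH_OPEN,np.ones((9,9))))
for i in range(1,n):
    if s[i,4]<800: continue
    ys,xs=np.nonzero(l==i);r=cv2.minAreaRect(np.c_[xs,ys+25].astype(np.float32));b=cv2.boxPoints(r)
    W=np.array([back(p,q,.116) for q in b])
    d=W[1]-W[0] if np.linalg.norm(W[1]-W[0])>np.linalg.norm(W[2]-W[1]) else W[2]-W[1]
    print(np.round(r[0]),np.round(r[1]),np.round(W.mean(0)*1000,1),'ang',round(np.degrees(np.arctan2(d[1],d[0]))%180,1))
```

```text
[538.  90.] [ 34. 123.] [590.8 298.9 116. ] ang 100.8
[423.  94.] [121.  29.] [514.5 286.  116. ] ang 108.2
[310. 100.] [73. 27.] [439.3 273.6 116. ] ang 97.5
```

Request:
apply_moves(steps=[{"x":-8,"y":45,"z":0,"spin":0},{"x":-8,"y":44,"z":0,"spin":-0.02},{"x":0,"y":0,"z":0,"spin":0},{"x":0,"y":0,"z":-40,"spin":0},{"x":0,"y":0,"z":-40,"spin":0}])

```text
time_s: 2.8
position: [0.4472, 0.2702, 0.1794]
tcp_rot: [[0.994, 0.043, -0.101], [0.101, -0.0, 0.995], [0.043, -0.999, -0.004]]
force: [-0.3, -0.6, -0.9]
opening: 0.516
```

Run:
```python
from h import *
s=st();print(np.round(s['joint_positions'],2),np.round(s['qvel'],2),np.round(s['tau'],2))
```

```text
t 2.8 pos [447.2 270.2 179.4] xaxis ang 5.8 F [-0.3 -0.6 -0.9] M [ 0.05 -0.06  0.01] op 44.9
[ 19.35  25.78 101.29  -1.06  50.62  14.19] [ -1.47  32.19  21.39  -1.71 -59.62   0.41] [  0.67 -40.4  -14.65   0.08   0.6    0.  ]
```

Request:
apply_moves(steps=[{"x":0,"y":0,"z":0,"spin":0},{"x":0,"y":0,"z":0,"spin":0},{"x":0,"y":0,"z":0,"spin":0},{"x":0,"y":0,"z":0,"spin":0}])

```text
time_s: 3.2
position: [0.4474, 0.2642, 0.1785]
tcp_rot: [[0.995, 0.037, -0.095], [0.096, -0.005, 0.995], [0.036, -0.999, -0.008]]
force: [0.2, -0.0, -1.0]
opening: 0.519
```

Run:
```python
from h import *
s=st();print(np.round(s['joint_positions'],2),np.round(s['qvel'],2),np.round(s['tcp_rot'],3))
```

```text
t 3.2 pos [447.4 264.2 178.5] xaxis ang 5.5 F [ 0.2 -0.  -1. ] M [ 0.03 -0.1  -0.04] op 45.2
[ 18.77  25.8  101.43  -1.19  50.88  14.01] [-0.74 -1.19 -0.55 -0.09  0.75 -0.28] [[ 0.995  0.037 -0.095]
 [ 0.096 -0.005  0.995]
 [ 0.036 -0.999 -0.008]]
```

Request:
apply_moves(steps=[{"x":-8,"y":12,"z":0,"spin":0},{"x":0,"y":1,"z":-20,"spin":0},{"x":0,"y":1,"z":-20,"spin":0},{"x":0,"y":1,"z":-10,"spin":0}])

```text
time_s: 3.6
position: [0.4425, 0.283, 0.1343]
tcp_rot: [[0.994, 0.051, -0.094], [0.094, 0.002, 0.996], [0.051, -0.999, -0.003]]
force: [-0.3, -0.7, 0.7]
opening: 0.517
```

Run:
```python
from h import *
s=st();p=imaging.camera_params('wrist');im=imaging.capture('wrist');cv2.imwrite('pics/w3.png',im[:,:,::-1]);print(np.round(s['tcp_rot'],3))
```

```text
t 3.6 pos [442.5 283.  134.3] xaxis ang 5.4 F [-0.3 -0.7  0.7] M [ 0.01 -0.04 -0.01] op 44.9
[[ 0.994  0.051 -0.094]
 [ 0.094  0.002  0.996]
 [ 0.051 -0.999 -0.003]]
```

View pics/w3.png

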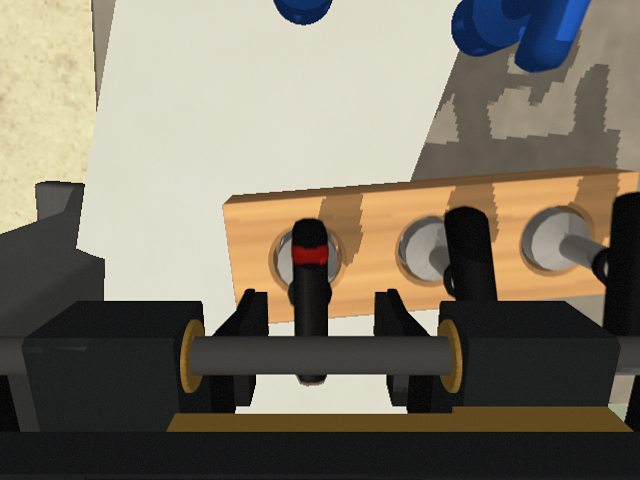

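The red-banded handle sits centred between the fingers, at about (312,290). I'm lowering and correcting y.

Request:
apply_moves(steps=[{"x":0,"y":-8,"z":-6,"spin":0},{"x":-1,"y":0,"z":-22,"spin":0},{"x":0,"y":0,"z":-16,"spin":0}])

```text
time_s: 3.95
position: [0.4432, 0.276, 0.0915]
tcp_rot: [[0.994, 0.057, -0.096], [0.096, 0.004, 0.995], [0.058, -0.998, -0.001]]
force: [-0.1, 0.2, -1.0]
opening: 0.517
```

Run:
```python
from h import *
s=st();im=imaging.capture('wrist');s=st();cv2.imwrite('pics/w4.png',im[:,:,::-1]);print(np.round(s['tcp_rot'],3))
```

```text
t 3.95 pos [443.2 276.   91.5] xaxis ang 5.5 F [-0.1  0.2 -1. ] M [ 0.03 -0.11  0.02] op 45.0
t 4.0 pos [442.2 275.5  89.7] xaxis ang 5.5 F [-0.8 -0.  -1.6] M [-0.01 -0.09 -0.01] op 45.0
[[ 0.994  0.054 -0.096]
 [ 0.096  0.003  0.995]
 [ 0.054 -0.999 -0.002]]
```

View pics/w4.png

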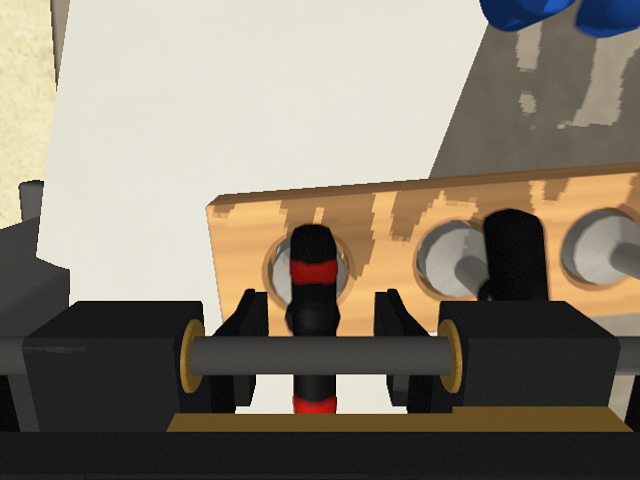

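Request:
apply_moves(steps=[{"x":0,"y":0,"z":3,"spin":0},{"x":0,"y":0,"z":0,"spin":0},{"x":0,"y":0,"z":0,"spin":0},{"x":0,"y":0,"z":0,"spin":0},{"x":0,"y":0,"z":0,"spin":0}], grip=0)

```text
time_s: 4.5
position: [0.4427, 0.2751, 0.0954]
tcp_rot: [[0.994, 0.056, -0.095], [0.095, 0.003, 0.995], [0.056, -0.998, -0.002]]
force: [-2.0, 0.7, -3.4]
opening: 0.182
```

Request:
apply_moves(steps=[{"x":0,"y":0,"z":25,"spin":0},{"x":0,"y":0,"z":40,"spin":0},{"x":0,"y":0,"z":45,"spin":0},{"x":0,"y":0,"z":45,"spin":0},{"x":0,"y":-20,"z":20,"spin":0},{"x":0,"y":-45,"z":0,"spin":0}])

```text
time_s: 5.1
position: [0.4394, 0.211, 0.2753]
tcp_rot: [[0.993, 0.052, -0.102], [0.102, 0.003, 0.995], [0.052, -0.999, -0.002]]
force: [0.9, -0.7, -3.6]
opening: 0.182
```

Request:
apply_moves(steps=[{"x":2,"y":-48,"z":0,"spin":0},{"x":2,"y":-48,"z":0,"spin":0},{"x":2,"y":-48,"z":0,"spin":0},{"x":5,"y":-48,"z":0,"spin":0},{"x":10,"y":-47,"z":0,"spin":0},{"x":15,"y":-47,"z":0,"spin":0},{"x":15,"y":-46,"z":0,"spin":0},{"x":15,"y":-46,"z":0,"spin":0},{"x":15,"y":-46,"z":0,"spin":0},{"x":10,"y":-46,"z":0,"spin":0},{"x":5,"y":-30,"z":0,"spin":0}])

```text
time_s: 6.2
position: [0.5287, -0.3069, 0.2749]
tcp_rot: [[0.993, 0.051, -0.105], [0.105, 0.005, 0.994], [0.052, -0.999, -0.0]]
force: [1.3, 0.3, -3.0]
opening: 0.179
```

Run:
```python
from h import *
s=st();im=imaging.capture('top');s=st();p=imaging.camera_params('top');print(np.round(s['tcp_rot'],3),np.round(s['joint_positions'],2),np.round(s['qvel'],1))
# tray fit
for r in spotter.cut_out('scrap_tray','top')[:1]:
    ys,xs=np.nonzero(r['mask']);c=cv2.minAreaRect(np.c_[xs,ys].astype(np.float32));print(r['score'],c,back(p,c[0],.03))
cv2.imwrite('pics/t2.png',im[170:330,300:540,::-1].repeat(3,0).repeat(3,1))
```

```text
t 6.2 pos [ 528.7 -306.9  274.9] xaxis ang 6.0 F [ 1.3  0.3 -3. ] M [-0.06 -0.04  0.  ] op 15.6
t 6.25 pos [ 529.6 -312.2  274.8] xaxis ang 5.9 F [ 2.6 -4.1 -2.3] M [-0.07 -0.19 -0.01] op 15.9
[[ 0.993  0.053 -0.103]
 [ 0.103 -0.001  0.995]
 [ 0.053 -0.999 -0.006]] [-41.91  25.72  82.71   2.15  69.28 -48.55] [ 2.4 -2.2  3.8  1.2 -0.9  3.9]
0.8 ((465.0113220214844, 252.93963623046875), (47.54644012451172, 73.22398376464844), 10.619654655456543) [ 0.54177144 -0.28172478  0.03      ]
```

View pics/t2.png

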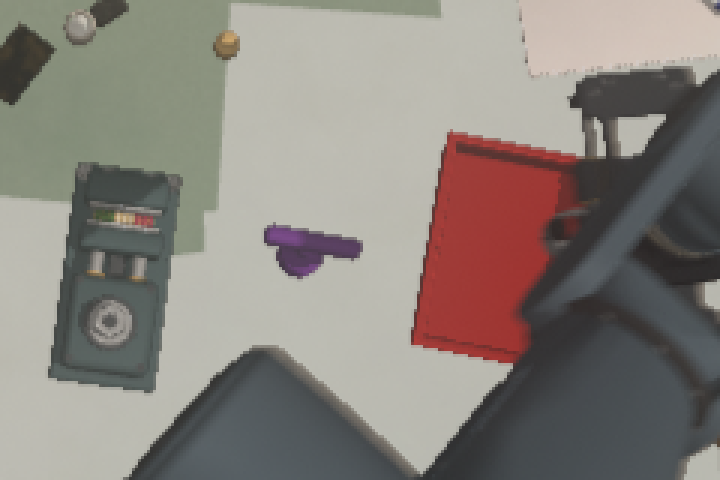

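Request:
apply_moves(steps=[{"x":0,"y":19,"z":-20,"spin":0},{"x":0,"y":0,"z":-40,"spin":0},{"x":0,"y":0,"z":-40,"spin":0},{"x":0,"y":0,"z":-35,"spin":0},{"x":0,"y":0,"z":-20,"spin":0}])

```text
time_s: 6.8
position: [0.5283, -0.2877, 0.118]
tcp_rot: [[0.993, 0.057, -0.101], [0.101, 0.001, 0.995], [0.057, -0.998, -0.005]]
force: [0.3, -0.2, -1.6]
opening: 0.179
```

Request:
apply_moves(steps=[{"x":0,"y":-3,"z":-12,"spin":0},{"x":0,"y":-2,"z":-6,"spin":0},{"x":0,"y":0,"z":-4,"spin":0},{"x":0,"y":0,"z":-2,"spin":0}])

```text
time_s: 7.2
position: [0.5268, -0.2899, 0.0913]
tcp_rot: [[0.993, 0.052, -0.103], [0.103, 0.005, 0.995], [0.052, -0.999, 0.0]]
force: [-1.9, 2.6, 9.6]
opening: 0.181
```

Request:
apply_moves(steps=[{"x":0,"y":0,"z":1,"spin":0},{"x":0,"y":0,"z":0,"spin":0},{"x":0,"y":0,"z":0,"spin":0},{"x":0,"y":0,"z":0,"spin":0}], grip=45)

```text
time_s: 7.6
position: [0.5301, -0.2925, 0.0973]
tcp_rot: [[0.993, 0.061, -0.103], [0.103, -0.002, 0.995], [0.06, -0.998, -0.008]]
force: [-0.8, -0.3, 0.6]
opening: 0.457
```

Run:
```python
from h import *
s=st();im=imaging.capture('wrist');s=st();cv2.imwrite('pics/w5.png',im[:,:,::-1]);print(np.round(s['tcp_rot'],3))
```

```text
t 7.6 pos [ 530.1 -292.5   97.3] xaxis ang 5.9 F [-0.8 -0.3  0.6] M [-0.02 -0.05 -0.02] op 39.8
t 7.65 pos [ 530.1 -292.5   97.3] xaxis ang 5.9 F [-0.2 -0.4  0.3] M [ 0.04 -0.05  0.04] op 41.5
[[ 0.993  0.061 -0.103]
 [ 0.103 -0.002  0.995]
 [ 0.06  -0.998 -0.008]]
```

View pics/w5.png

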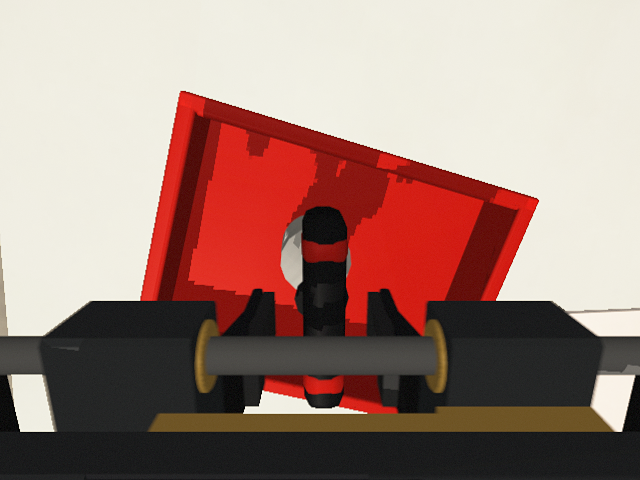

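The red key stands in the tray, with its handle at about (325,300). I'm lifting away.

Request:
apply_moves(steps=[{"x":0,"y":0,"z":15,"spin":0},{"x":0,"y":0,"z":30,"spin":0},{"x":0,"y":0,"z":45,"spin":0},{"x":0,"y":0,"z":45,"spin":0},{"x":0,"y":0,"z":25,"spin":0}])

```text
time_s: 8.15
position: [0.5265, -0.29, 0.2579]
tcp_rot: [[0.993, 0.052, -0.102], [0.102, 0.006, 0.995], [0.052, -0.999, 0.0]]
force: [0.5, -1.1, 0.7]
opening: 0.515
```

Request:
apply_moves(steps=[{"x":0,"y":0,"z":0,"spin":0},{"x":0,"y":0,"z":0,"spin":0},{"x":0,"y":0,"z":0,"spin":0},{"x":0,"y":0,"z":0,"spin":0},{"x":0,"y":0,"z":0,"spin":0},{"x":0,"y":0,"z":0,"spin":0}])

```text
time_s: 8.75
position: [0.5259, -0.2895, 0.2567]
tcp_rot: [[0.993, 0.051, -0.102], [0.102, 0.006, 0.995], [0.051, -0.999, 0.001]]
force: [-0.8, -0.0, 0.7]
opening: 0.517
```

Run:
```python
from h import *
s=st();print(np.round(s['joint_positions'],2))
```

```text
t 8.75 pos [ 525.9 -289.5  256.7] xaxis ang 5.9 F [-0.8 -0.   0.7] M [-0.01 -0.08 -0.  ] op 45.0
[-40.59  25.72  85.87   2.37  66.44 -47.35]
```

Request:
apply_moves(steps=[{"x":0,"y":40,"z":0,"spin":0.018},{"x":0,"y":40,"z":0,"spin":0.018},{"x":0,"y":40,"z":0,"spin":0.018},{"x":0,"y":40,"z":0,"spin":0.018},{"x":0,"y":40,"z":0,"spin":0.018},{"x":0,"y":40,"z":0,"spin":0.018},{"x":0,"y":40,"z":0,"spin":0.018},{"x":0,"y":40,"z":0,"spin":0.018},{"x":0,"y":40,"z":0,"spin":0.018},{"x":0,"y":40,"z":0,"spin":0.018},{"x":0,"y":40,"z":0,"spin":0.018},{"x":0,"y":30,"z":0,"spin":0}])

```text
time_s: 9.95
position: [0.522, 0.1925, 0.2487]
tcp_rot: [[0.955, 0.039, -0.293], [0.293, 0.017, 0.956], [0.042, -0.999, 0.005]]
force: [1.1, -0.8, -0.0]
opening: 0.519
```

Run:
```python
from h import *
im=imaging.capture('wrist');p=imaging.camera_params('wrist');s=st();im=imaging.capture('wrist');cv2.imwrite('pics/w6.png',im[:,:,::-1]);print(np.round(s['tcp_rot'],3),np.round(s['joint_positions'],2))
for n,X in [('mid',(.517,.288,.116)),('far',(.596,.301,.116)),('nut',(.472,.045,.074))]: print(n,proj(p,X))
```

```text
t 10.0 pos [521.8 196.4 248.7] xaxis ang 17.1 F [0.6 2.  0.2] M [ 0.13 -0.07  0.01] op 45.2
[[ 0.955  0.039 -0.295]
 [ 0.294  0.021  0.956]
 [ 0.044 -0.999  0.008]] [ 8.69 22.76 92.52  0.94 62.3  -8.87]
mid [346.97260135 105.88104199]
far [463.97479186 123.20569369]
nut [208.70248836 369.3887576 ]
```

View pics/w6.png

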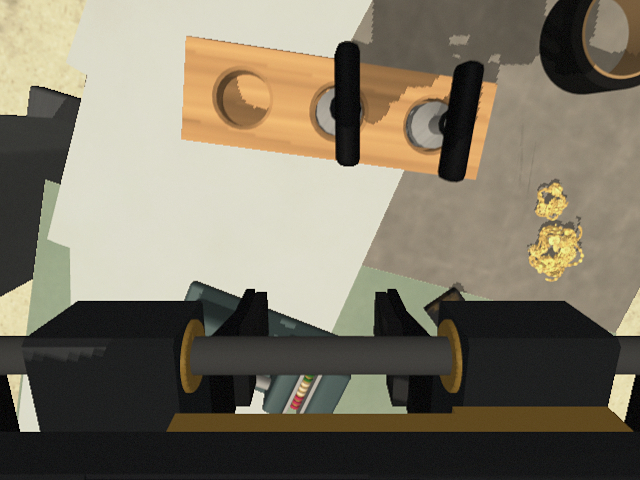

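The middle black key's handle, at (347,104), is parallel to the finger plane and matches the estimate. I'm going down to it.

Request:
apply_moves(steps=[{"x":-2,"y":30,"z":0,"spin":0},{"x":-2,"y":30,"z":0,"spin":0},{"x":-1,"y":25,"z":-10,"spin":0},{"x":0,"y":4,"z":-30,"spin":0},{"x":0,"y":0,"z":-30,"spin":0},{"x":0,"y":0,"z":-20,"spin":0},{"x":0,"y":0,"z":-10,"spin":0}])

```text
time_s: 10.75
position: [0.5187, 0.2824, 0.1447]
tcp_rot: [[0.954, 0.042, -0.296], [0.296, 0.015, 0.955], [0.044, -0.999, 0.002]]
force: [-0.2, 0.4, -0.3]
opening: 0.516
```

Run:
```python
from h import *
im=imaging.capture('wrist');p=imaging.camera_params('wrist');s=st();cv2.imwrite('pics/w7.png',im[:,:,::-1]);print(np.round(s['tcp_rot'],3))
```

```text
t 10.8 pos [518.  282.  143.6] xaxis ang 17.2 F [-0.5 -0.8 -1.2] M [-0.06 -0.14  0.04] op 45.1
[[ 0.954  0.039 -0.296]
 [ 0.295  0.014  0.955]
 [ 0.042 -0.999  0.002]]
```

View pics/w7.png

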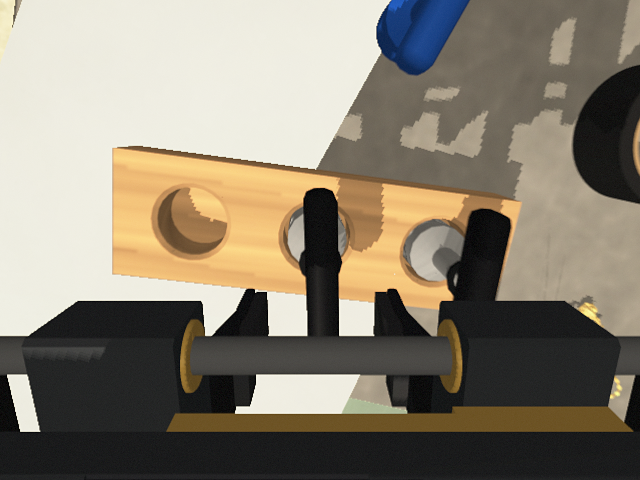

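Request:
apply_moves(steps=[{"x":0,"y":5,"z":-20,"spin":0},{"x":0,"y":0,"z":-18,"spin":0},{"x":0,"y":0,"z":-10,"spin":0},{"x":0,"y":0,"z":0,"spin":0}])

```text
time_s: 11.2
position: [0.5207, 0.2853, 0.0957]
tcp_rot: [[0.955, 0.043, -0.293], [0.293, 0.015, 0.956], [0.045, -0.999, 0.001]]
force: [-0.2, 0.2, 0.5]
opening: 0.517
```

Run:
```python
from h import *
im=imaging.capture('wrist');p=imaging.camera_params('wrist');s=st();cv2.imwrite('pics/w8.png',im[:,:,::-1])
for X in [(.517,.288,.116)]: print(proj(p,X))
```

```text
t 11.25 pos [521.3 285.5  96.5] xaxis ang 17.0 F [ 0.4 -0.1  0.3] M [-0.03 -0.1   0.02] op 45.1
[315.76868116 330.86295391]
```

View pics/w8.png

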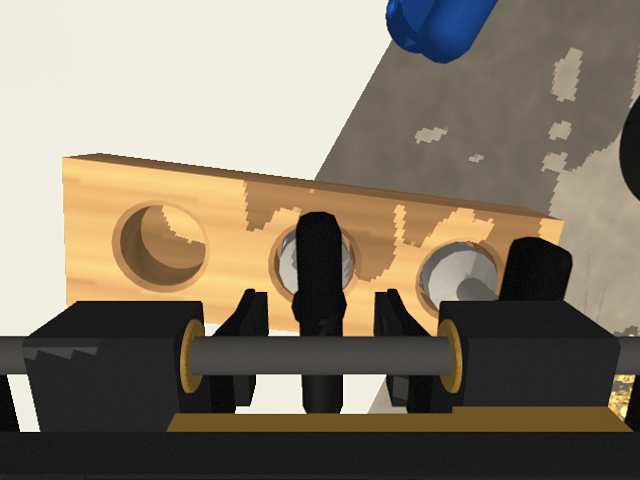

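Request:
apply_moves(steps=[{"x":0,"y":2,"z":-2,"spin":0},{"x":0,"y":0,"z":0,"spin":0},{"x":0,"y":0,"z":0,"spin":0},{"x":0,"y":0,"z":0,"spin":0},{"x":0,"y":0,"z":0,"spin":0}], grip=0)

```text
time_s: 11.75
position: [0.5227, 0.2879, 0.0979]
tcp_rot: [[0.955, 0.048, -0.293], [0.292, 0.016, 0.956], [0.051, -0.999, 0.001]]
force: [-1.1, -0.4, -2.6]
opening: 0.184
```

Request:
apply_moves(steps=[{"x":0,"y":0,"z":20,"spin":0},{"x":0,"y":0,"z":35,"spin":0},{"x":0,"y":0,"z":40,"spin":0},{"x":0,"y":0,"z":40,"spin":0},{"x":-3,"y":-30,"z":25,"spin":0},{"x":-3,"y":-40,"z":0,"spin":0.01},{"x":-3,"y":-40,"z":0,"spin":0.01},{"x":-3,"y":-40,"z":0,"spin":0.01},{"x":-3,"y":-40,"z":0,"spin":0.01},{"x":-3,"y":-40,"z":0,"spin":0.01},{"x":-3,"y":-40,"z":0,"spin":0.01},{"x":-3,"y":-40,"z":0,"spin":0.01}])

```text
time_s: 12.95
position: [0.4923, -0.0282, 0.2624]
tcp_rot: [[0.927, 0.047, -0.373], [0.373, 0.018, 0.928], [0.05, -0.999, -0.0]]
force: [0.5, 0.1, -0.8]
opening: 0.179
```

Run:
```python
from h import *
im=imaging.capture('wrist');s=st();p=imaging.camera_params('wrist');im=imaging.capture('wrist');s=st();cv2.imwrite('pics/w9.png',im[:,:,::-1]);print(np.round(s['tcp_rot'],3))
for X in [(.472,.045,.074)]: print(proj(p,X))
```

```text
t 13.0 pos [492.7 -34.5 262.4] xaxis ang 21.8 F [-1.  -4.3 -2.4] M [-0.39  0.04  0.02] op 15.7
t 13.05 pos [493.1 -31.4 262.5] xaxis ang 21.5 F [ 0.5  0.5 -1.6] M [ 0.1  -0.11 -0.04] op 16.1
[[ 0.929  0.047 -0.367]
 [ 0.367  0.015  0.93 ]
 [ 0.05  -0.999 -0.003]]
[323.30515212 116.38059544]
```

View pics/w9.png

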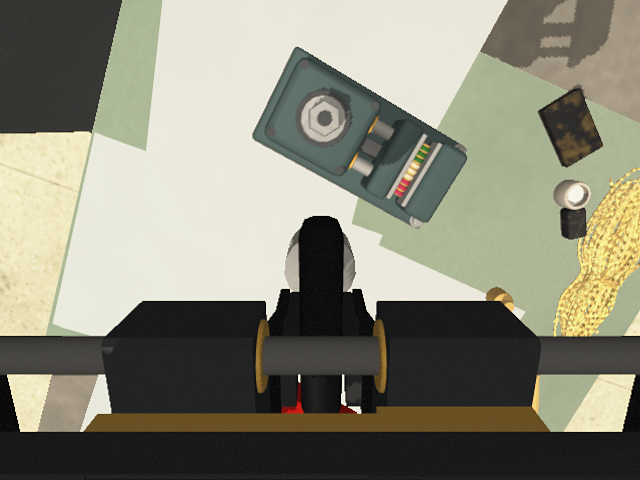

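Run:
```python
import cv2
im=cv2.imread('pics/w9.png')
a=cv2.resize(im[35:235,245:475],None,fx=3.4,fy=3.4,interpolation=cv2.INTER_CUBIC)[:590]
cv2.imwrite('pics/w9a.png',a)
b=cv2.resize(im[200:350,240:400],None,fx=4,fy=4,interpolation=cv2.INTER_CUBIC)
b=cv2.convertScaleAbs(b,alpha=1.8,beta=20)
cv2.imwrite('pics/w9b.png',b)
```

```text
(no output)
```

View pics/w9a.png

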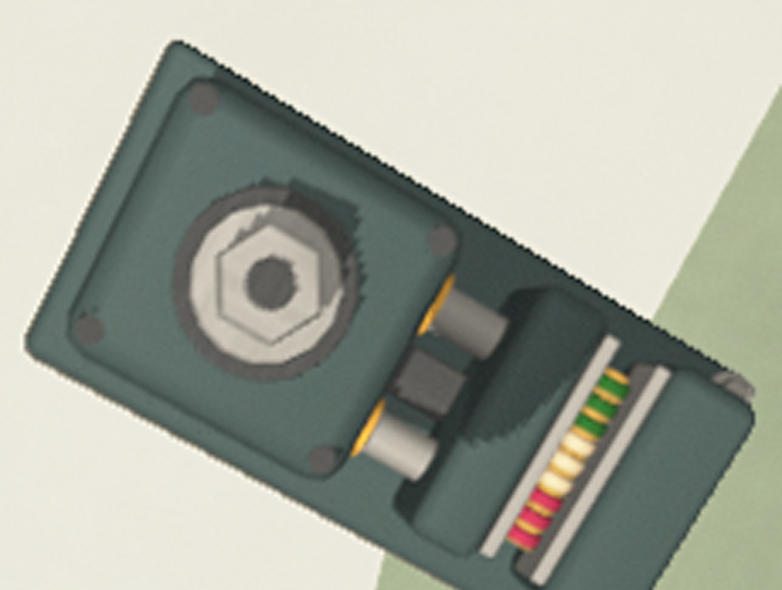

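View pics/w9b.png

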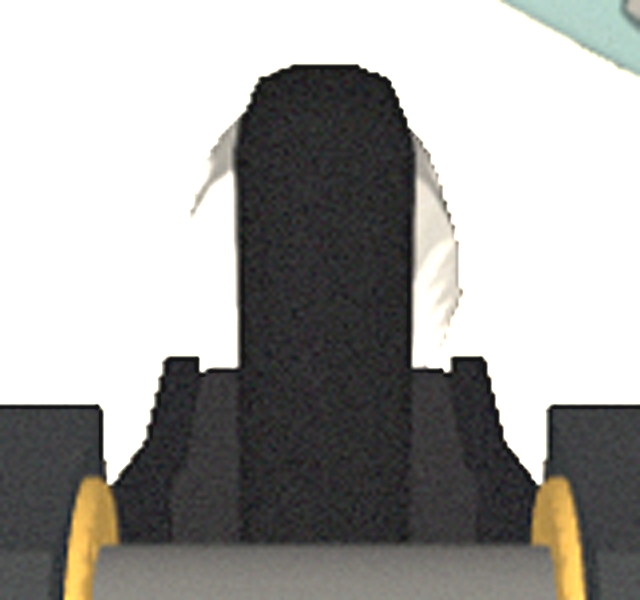

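The wrist view shows the nut at about (324,118), with two of its flats vertical in the image. They are parallel to the held handle, at x≈321. Next I'm fitting how the key sits in the grip.

```bash
cat >> h.py <<'E'
def keymodel(s,off,hz):
    """key pts world: off=(along tool x, along tool z) mm ; hz = handle centre behind TCP mm"""
    R=np.array(s['tcp_rot']);T=np.array(s['position'])
    X,Y,Z=R[:,0],R[:,1],R[:,2]
    c=T-Y*hz/1e3+X*off[0]/1e3+Z*off[1]/1e3
    a=np.linspace(0,2*np.pi,60)
    top=[c+Y*.060+.019*(X*np.cos(t)+Z*np.sin(t)) for t in a]
    foot=[c+Y*.096+.019*(X*np.cos(t)+Z*np.sin(t)) for t in a]
    box=[[c+Z*sz*.04+X*sx*.008+Y*sy*.012 for sx,sz in [(-1,-1),(1,-1),(1,1),(-1,1),(-1,-1)]] for sy in (-1,1)]
    return c,top,foot,box
E
python3 - <<'E'
from h import *
s=st();p=imaging.camera_params('wrist');im=cv2.imread('pics/w9.png')
print('nut',back(p,(324.3,118.2),.074))
F=4
outs=[]
for o in (0,4):
    b=cv2.convertScaleAbs(cv2.resize(im[200:350,240:400],None,fx=F,fy=F,interpolation=cv2.INTER_CUBIC),alpha=1.5,beta=20)[:, 120:520].copy()
    c,top,foot,box=keymodel(s,(0,o),6)
    for pts,col in ((top,(0,0,255)),(foot,(255,0,0)),(box[0],(0,255,0)),(box[1],(0,255,255))):
        q=(poly(p,pts)-[240,200]+.5)*F-.5-[120,0];cv2.polylines(b,[np.round(q).astype(np.int32)],False,col,1)
    outs.append(b)
cv2.imwrite('pics/ov1.png',np.hstack(outs)[:560])
E
```

```text
t 13.05 pos [493.1 -31.4 262.5] xaxis ang 21.5 F [ 0.5  0.5 -1.6] M [ 0.1  -0.11 -0.04] op 16.1
nut [0.47395232 0.0479862  0.074     ]
```

View pics/ov1.png

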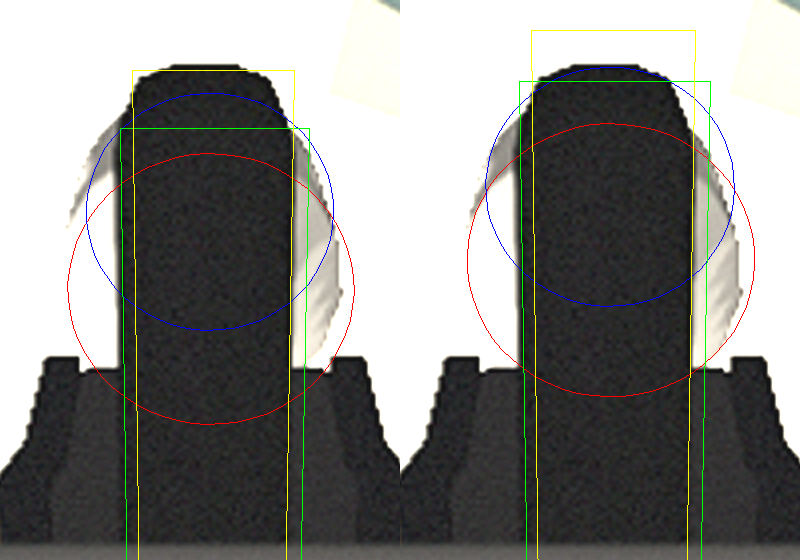

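Request:
apply_moves(steps=[{"x":-8,"y":25,"z":0,"spin":0},{"x":-8,"y":25,"z":0,"spin":0},{"x":-8,"y":20,"z":-15,"spin":0},{"x":0,"y":0,"z":-25,"spin":0},{"x":0,"y":0,"z":-20,"spin":0},{"x":0,"y":0,"z":0,"spin":0},{"x":0,"y":0,"z":0,"spin":0}])

```text
time_s: 13.75
position: [0.4671, 0.0424, 0.2016]
tcp_rot: [[0.931, 0.049, -0.363], [0.362, 0.017, 0.932], [0.052, -0.999, -0.002]]
force: [1.1, -0.6, -1.6]
opening: 0.18
```

```bash
cat >> h.py <<'E'
def snap(name,crop=(200,350,240,400),F=4,o=0,hz=6,nut=None,draw=True,ox=0):
    s=st();p=imaging.camera_params('wrist');im=imaging.capture('wrist')[:,:,::-1].copy()
    cv2.imwrite(f'pics/{name}_raw.png',im)
    y0,y1,x0,x1=crop
    b=cv2.resize(im[y0:y1,x0:x1],None,fx=F,fy=F,interpolation=cv2.INTER_CUBIC);a=b.copy()
    c,top,foot,box=keymodel(s,(ox,o),hz);L=[(top,(0,0,255)),(foot,(255,0,0))]
    if nut is not None:
        t=np.linspace(0,2*np.pi,50);L.append(([np.array(nut)+.012*np.array([np.cos(q),np.sin(q),0]) for q in t],(0,255,0)))
    for pts,col in L:
        q=(poly(p,pts)-[x0,y0]+.5)*F-.5;cv2.polylines(b,[np.round(q).astype(np.int32)],False,col,1)
    cv2.imwrite(f'pics/{name}.png',b)
    print('foot centre',np.round(np.mean(foot,0)*1000,1),np.round(s['tcp_rot'],3).tolist());return s
E
python3 - <<'E'
from h import *
s=snap('n1',nut=(.4728,.0445,.074))
E
```

```text
t 13.75 pos [467.1  42.4 201.6] xaxis ang 21.3 F [ 1.1 -0.6 -1.6] M [-0.01 -0.07 -0.03] op 15.7
foot centre [471.8  44.  111.7] [[0.931, 0.049, -0.363], [0.362, 0.017, 0.932], [0.052, -0.999, -0.002]]
```

View pics/n1.png

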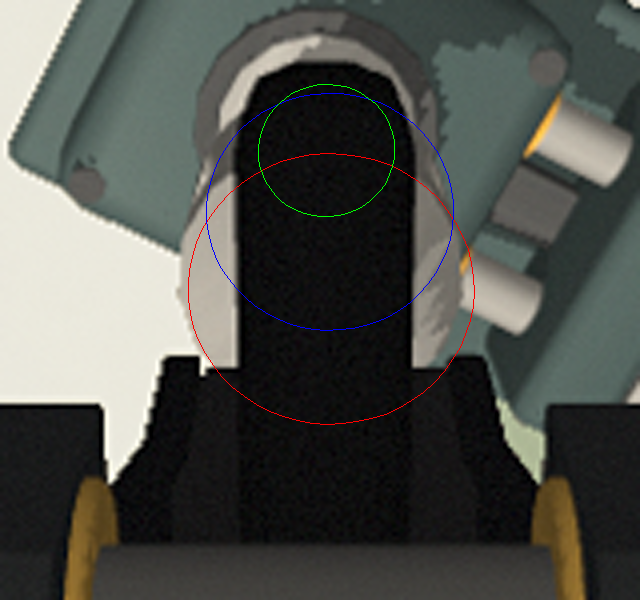

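View pics/n1_raw.png

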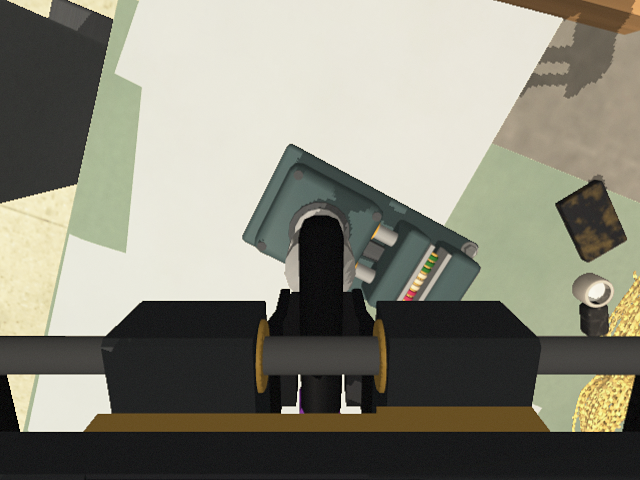

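Run:
```python
from h import *
s=st();p=imaging.camera_params('wrist');im=cv2.imread('pics/n1_raw.png')
y0,y1,x0,x1=198,298,280,360;F=8
b=cv2.resize(im[y0:y1,x0:x1],None,fx=F,fy=F,interpolation=cv2.INTER_CUBIC)
b=cv2.convertScaleAbs(b,alpha=1.3,beta=10);
t=np.linspace(0,2*np.pi,60)
R=np.array(s['tcp_rot']);X,Y,Z=R.T
c,_,_,_=keymodel(s,(0,0),6)
def ring(cen,r,col,flat=False):
    A,B=((np.array([1,0,0]),np.array([0,1,0])) if flat else (X,Z))
    q=(poly(p,[cen+r*(A*np.cos(a)+B*np.sin(a)) for a in t])-[x0,y0]+.5)*F-.5
    cv2.polylines(b,[np.round(q).astype(np.int32)],False,col,1)
ring(c+Y*.060-X*.0014,.019,(0,0,255));ring(c+Y*.096-X*.0014,.019,(255,0,0))
n=np.array([.4728,.0445,.058]);ring(n-[.001,.000,0],.0185,(0,255,0),True);ring(n-[.001,.0,.0],.022,(0,255,255),True)
cv2.imwrite('pics/n1z.png',b[:600])
```

```text
t 13.8 pos [466.9  42.3 201.6] xaxis ang 21.3 F [ 0.6  1.3 -1.6] M [ 0.03 -0.01 -0.01] op 15.6
```

View pics/n1z.png

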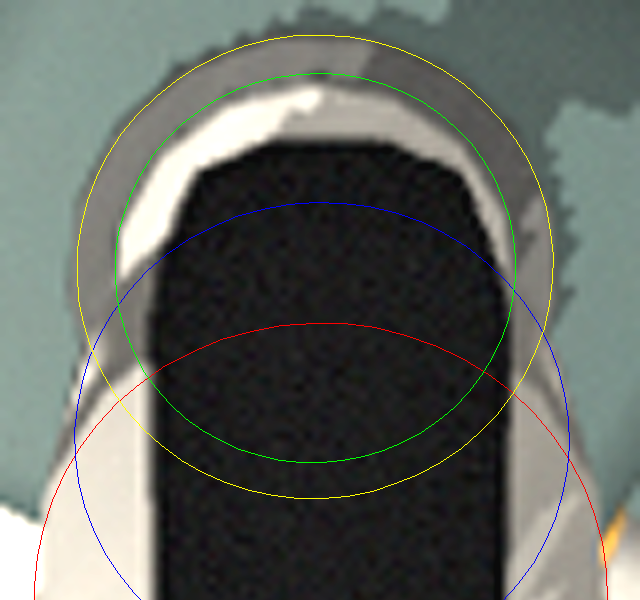

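Request:
apply_moves(steps=[{"x":2,"y":-0.5,"z":-14,"spin":0},{"x":0,"y":0,"z":-10,"spin":0},{"x":0,"y":0,"z":0,"spin":0},{"x":0,"y":0,"z":0,"spin":0}])

```text
time_s: 14.2
position: [0.4719, 0.0414, 0.1803]
tcp_rot: [[0.93, 0.056, -0.362], [0.362, 0.016, 0.932], [0.058, -0.998, -0.006]]
force: [-0.5, 0.0, -1.4]
opening: 0.18
```

```bash
cat >> h.py <<'E'
def snap2(name,nut,ox=-1.4,o=1.4,hz=6,crop=(198,298,280,360),F=8,al=1.3):
    s=st();p=imaging.camera_params('wrist');im=imaging.capture('wrist')[:,:,::-1].copy();cv2.imwrite(f'pics/{name}_raw.png',im)
    y0,y1,x0,x1=crop
    b=cv2.convertScaleAbs(cv2.resize(im[y0:y1,x0:x1],None,fx=F,fy=F,interpolation=cv2.INTER_CUBIC),alpha=al,beta=10)
    t=np.linspace(0,2*np.pi,60);R=np.array(s['tcp_rot']);X,Y,Z=R.T
    c,_,_,_=keymodel(s,(ox,o),hz)
    def ring(cen,r,col,flat=False):
        A,B=((np.array([1,0,0]),np.array([0,1,0])) if flat else (X,Z))
        q=(poly(p,[cen+r*(A*np.cos(a)+B*np.sin(a)) for a in t])-[x0,y0]+.5)*F-.5
        cv2.polylines(b,[np.round(q).astype(np.int32)],False,col,1)
    ring(c+Y*.060,.019,(0,0,255));ring(c+Y*.096,.019,(255,0,0))
    n=np.array(nut);ring(n,.022,(0,255,255),True);ring(n,.0185,(0,255,0),True)
    cv2.imwrite(f'pics/{name}.png',b[:600]);f=c+Y*.096
    print('foot',np.round(f*1e3,1),'to nut',np.round((n-f)*1e3,1),'tilt',np.round(Y,3));return s
E
python3 - <<'E'
from h import *
snap2('n2',(.472,.0441,.058))
E
```

```text
t 14.2 pos [471.9  41.4 180.3] xaxis ang 21.2 F [-0.5  0.  -1.4] M [-0.   -0.08  0.02] op 15.7
foot [475.2  43.7  90.4] to nut [ -3.2   0.4 -32.4] tilt [ 0.056  0.016 -0.998]
```

View pics/n2.png

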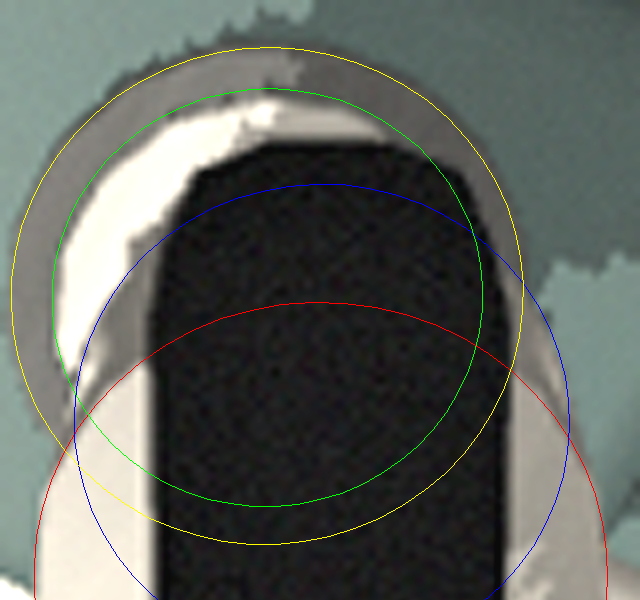

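Request:
apply_moves(steps=[{"x":-4,"y":0.5,"z":-6,"spin":0},{"x":0,"y":0,"z":0,"spin":0},{"x":0,"y":0,"z":0,"spin":0}])

```text
time_s: 14.55
position: [0.4681, 0.0418, 0.175]
tcp_rot: [[0.93, 0.058, -0.362], [0.361, 0.015, 0.932], [0.06, -0.998, -0.007]]
force: [-0.3, -0.5, -1.4]
opening: 0.18
```

Run:
```python
from h import *
snap2('n3',(.472,.0441,.058))
```

```text
t 14.55 pos [468.1  41.8 175. ] xaxis ang 21.2 F [-0.3 -0.5 -1.4] M [-0.06 -0.07 -0.01] op 15.6
foot [471.5  44.   85.1] to nut [  0.5   0.1 -27.1] tilt [ 0.058  0.015 -0.998]
```

View pics/n3.png

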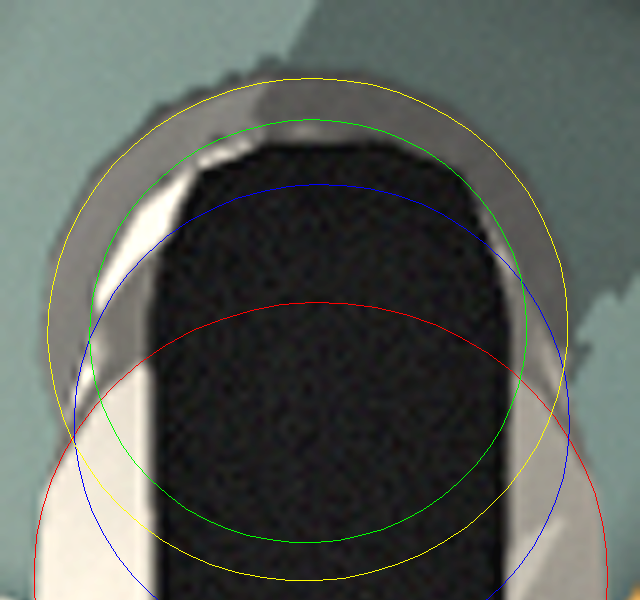

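Request:
apply_moves(steps=[{"x":-0.3,"y":0,"z":-4,"spin":0},{"x":-0.3,"y":0,"z":-4,"spin":0},{"x":0,"y":0,"z":0,"spin":0}])

```text
time_s: 14.9
position: [0.4673, 0.0418, 0.1665]
tcp_rot: [[0.93, 0.058, -0.362], [0.362, 0.015, 0.932], [0.06, -0.998, -0.007]]
force: [-0.9, -0.3, -0.8]
opening: 0.18
```

Run:
```python
from h import *
snap2('n4',(.472,.0441,.058))
```

```text
t 14.9 pos [467.3  41.8 166.5] xaxis ang 21.2 F [-0.9 -0.3 -0.8] M [-0.04 -0.05 -0.04] op 15.7
foot [470.7  44.   76.5] to nut [  1.3   0.1 -18.5] tilt [ 0.058  0.015 -0.998]
```

Request:
apply_moves(steps=[{"x":1.3,"y":0,"z":0,"spin":0},{"x":0,"y":0,"z":-3,"spin":0},{"x":0,"y":0,"z":-2,"spin":0}])

```text
time_s: 15.25
position: [0.4693, 0.0418, 0.1615]
tcp_rot: [[0.93, 0.06, -0.362], [0.362, 0.015, 0.932], [0.061, -0.998, -0.007]]
force: [-0.0, 0.2, -1.9]
opening: 0.18
```

Run:
```python
from h import *
snap2('n5',(.472,.0441,.058))
```

```text
t 15.25 pos [469.3  41.8 161.5] xaxis ang 21.2 F [-0.   0.2 -1.9] M [-0.08 -0.07  0.04] op 15.6
foot [472.9  43.9  71.6] to nut [ -0.9   0.2 -13.6] tilt [ 0.06   0.015 -0.998]
```

Request:
apply_moves(steps=[{"x":-0.7,"y":0,"z":-2,"spin":0},{"x":0,"y":0,"z":-2,"spin":0}])

```text
time_s: 15.5
position: [0.4689, 0.0417, 0.1572]
tcp_rot: [[0.93, 0.06, -0.362], [0.362, 0.015, 0.932], [0.062, -0.998, -0.008]]
force: [-0.1, -0.3, -2.8]
opening: 0.18
```

Request:
apply_moves(steps=[{"x":0,"y":0,"z":-2,"spin":0}])

```text
time_s: 15.6
position: [0.4689, 0.0416, 0.155]
tcp_rot: [[0.93, 0.06, -0.362], [0.362, 0.015, 0.932], [0.062, -0.998, -0.008]]
force: [-0.7, -0.5, -2.4]
opening: 0.179
```

Run:
```python
from h import *
snap2('n6',(.472,.0441,.058))
```

```text
t 15.6 pos [468.9  41.6 155. ] xaxis ang 21.2 F [-0.7 -0.5 -2.4] M [-0.   -0.08  0.  ] op 15.6
foot [472.6  43.8  65.1] to nut [-0.6  0.3 -7.1] tilt [ 0.06   0.015 -0.998]
```

Request:
apply_moves(steps=[{"x":-0.3,"y":0.1,"z":-2,"spin":0},{"x":0,"y":0,"z":-2,"spin":0},{"x":0,"y":0,"z":-1.5,"spin":0}])

```text
time_s: 15.95
position: [0.4691, 0.0416, 0.1491]
tcp_rot: [[0.93, 0.061, -0.362], [0.362, 0.015, 0.932], [0.062, -0.998, -0.008]]
force: [0.1, 0.0, -2.3]
opening: 0.18
```

Run:
```python
from h import *
snap2('n7',(.472,.0441,.058))
im=imaging.capture('scene');cv2.imwrite('pics/s7.png',cv2.resize(im[210:310,260:380,::-1],None,fx=6,fy=6,interpolation=cv2.INTER_CUBIC))
```

```text
t 15.95 pos [469.1  41.6 149.1] xaxis ang 21.2 F [ 0.1  0.  -2.3] M [-0.04 -0.1   0.05] op 15.7
foot [472.8  43.7  59.2] to nut [-0.8  0.4 -1.2] tilt [ 0.061  0.015 -0.998]
```

View pics/n7_raw.png

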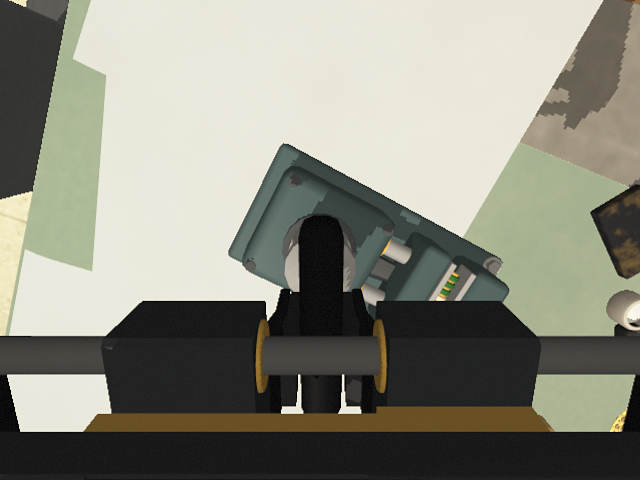

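View pics/s7.png

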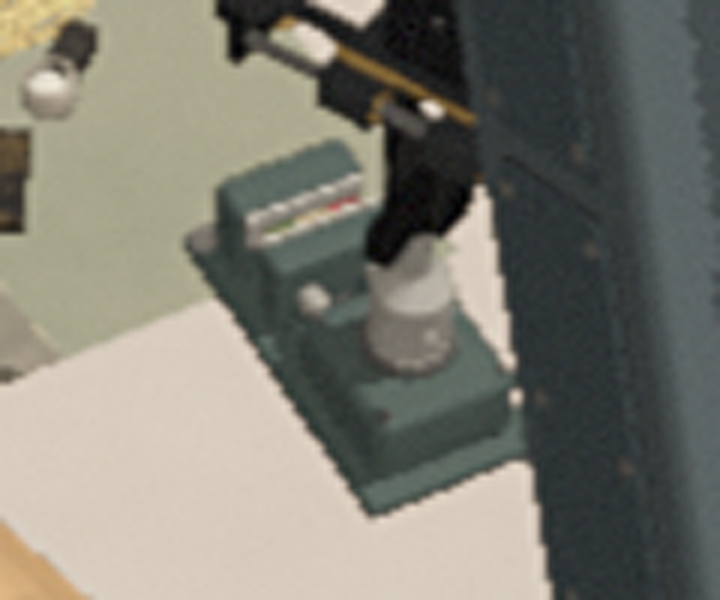

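The key went 15 mm past the nut top without resistance, and the scene view shows the socket down on the block at about (410,330), so it fits. The other black key is still in the rack. I'm pressing home.

Request:
apply_moves(steps=[{"x":0,"y":0,"z":-1,"spin":0},{"x":0,"y":0,"z":-1,"spin":0}])

```text
time_s: 16.25
position: [0.4696, 0.0414, 0.1477]
tcp_rot: [[0.93, 0.062, -0.362], [0.362, 0.014, 0.932], [0.063, -0.998, -0.009]]
force: [-0.8, -0.7, 11.2]
opening: 0.184
```

Request:
apply_moves(steps=[{"x":0,"y":0,"z":-1,"spin":0}])

```text
time_s: 16.35
position: [0.4698, 0.0413, 0.1478]
tcp_rot: [[0.93, 0.063, -0.362], [0.362, 0.014, 0.932], [0.064, -0.998, -0.01]]
force: [-2.4, -0.9, 10.6]
opening: 0.181
```

Request:
apply_moves(steps=[{"x":0.2,"y":-0.3,"z":-0.5,"spin":0.09},{"x":0.2,"y":-0.3,"z":-0.5,"spin":0.09},{"x":0.3,"y":-0.2,"z":-0.5,"spin":0.09}])

```text
time_s: 16.65
position: [0.4705, 0.0411, 0.1481]
tcp_rot: [[0.795, 0.058, -0.604], [0.604, 0.032, 0.797], [0.065, -0.998, -0.009]]
force: [-0.6, -0.6, 3.0]
opening: 0.183
```

Run:
```python
from h import *
snap2('r1',(.472,.0441,.058))
```

```text
t 16.65 pos [470.5  41.1 148.1] xaxis ang 37.2 F [-0.6 -0.6  3. ] M [-0.18  0.07 -0.15] op 15.9
foot [473.7  44.3  58.2] to nut [-1.7 -0.2 -0.2] tilt [ 0.058  0.032 -0.998]
```

View pics/r1_raw.png

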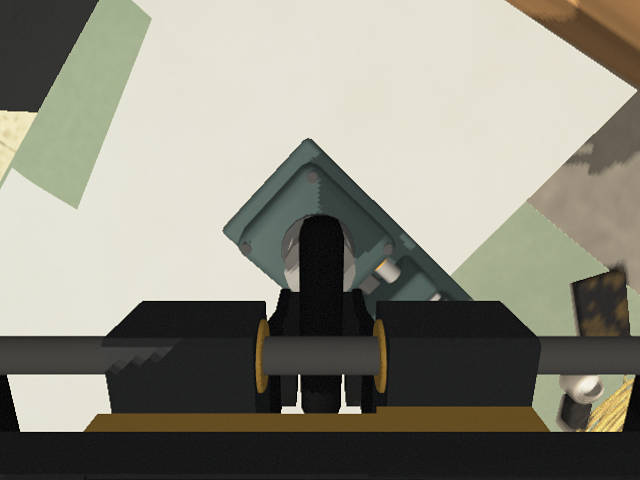

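Request:
apply_moves(steps=[{"x":0.1,"y":-0.1,"z":-0.7,"spin":0.1},{"x":0.3,"y":-0.1,"z":-0.7,"spin":0.1},{"x":0.3,"y":0,"z":-0.7,"spin":0.1},{"x":0.3,"y":0,"z":-0.7,"spin":0.1}])

```text
time_s: 17.1
position: [0.4726, 0.0403, 0.148]
tcp_rot: [[0.489, 0.044, -0.871], [0.87, 0.052, 0.49], [0.067, -0.998, -0.012]]
force: [-0.5, -1.7, 5.5]
opening: 0.18
```

Run:
```python
from h import *
snap2('r2',(.472,.0441,.058))
```

```text
t 17.1 pos [472.6  40.3 148. ] xaxis ang 60.7 F [-0.5 -1.7  5.5] M [-0.17  0.16 -0.16] op 15.7
foot [474.6  44.5  58.1] to nut [-2.6 -0.4 -0.1] tilt [ 0.044  0.052 -0.998]
```

Request:
apply_moves(steps=[{"x":-0.2,"y":0,"z":-0.7,"spin":0.1},{"x":0,"y":0,"z":-0.7,"spin":0.1},{"x":0,"y":0,"z":-0.7,"spin":0.06}])

```text
time_s: 17.45
position: [0.474, 0.04, 0.148]
tcp_rot: [[0.243, 0.032, -0.969], [0.968, 0.062, 0.245], [0.068, -0.998, -0.016]]
force: [-0.5, -0.6, 4.9]
opening: 0.178
```

Run:
```python
from h import *
snap2('r3',(.472,.0441,.058))
```

```text
t 17.45 pos [474.  40. 148.] xaxis ang 75.9 F [-0.5 -0.6  4.9] M [ 0.04  0.15 -0.16] op 15.5
foot [475.2  44.6  58.1] to nut [-3.2 -0.5 -0.1] tilt [ 0.032  0.062 -0.998]
```

View pics/r3_raw.png

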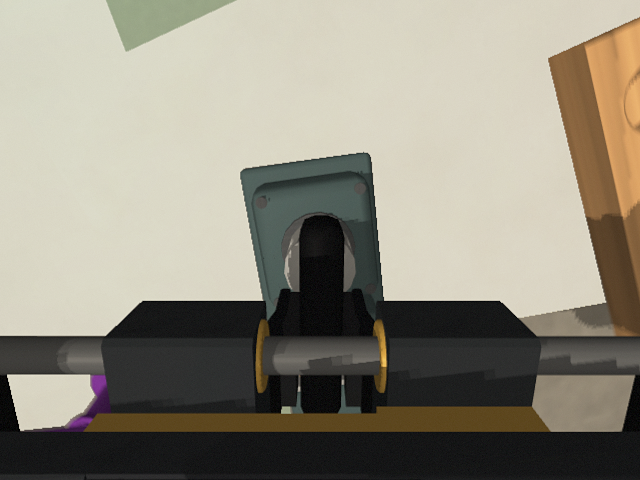

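Request:
apply_moves(steps=[{"x":-0.4,"y":0,"z":-0.7,"spin":0.05},{"x":-0.3,"y":0,"z":-0.7,"spin":0.05}])

```text
time_s: 17.7
position: [0.4742, 0.0401, 0.148]
tcp_rot: [[0.146, 0.028, -0.989], [0.987, 0.066, 0.147], [0.069, -0.997, -0.018]]
force: [-0.0, -0.2, 4.5]
opening: 0.182
```

```bash
python3 -c "from h import *;st()"
```

```text
t 17.7 pos [474.2  40.1 148. ] xaxis ang 81.6 F [-0.  -0.2  4.5] M [ 0.05  0.08 -0.19] op 15.8
```

Request:
apply_moves(steps=[{"x":-0.3,"y":0,"z":-0.7,"spin":0.05}])

```text
time_s: 17.8
position: [0.4744, 0.0402, 0.148]
tcp_rot: [[0.097, 0.026, -0.995], [0.993, 0.067, 0.099], [0.07, -0.997, -0.019]]
force: [-0.7, -0.1, 5.7]
opening: 0.185
```

```bash
python3 -c "from h import *;st()"
```

```text
t 17.8 pos [474.4  40.2 148. ] xaxis ang 84.4 F [-0.7 -0.1  5.7] M [ 0.05  0.09 -0.16] op 16.1
```

Request:
apply_moves(steps=[{"x":-0.3,"y":0,"z":-0.7,"spin":0.04}])

```text
time_s: 17.9
position: [0.4746, 0.0402, 0.148]
tcp_rot: [[0.058, 0.025, -0.998], [0.996, 0.069, 0.06], [0.07, -0.997, -0.02]]
force: [-0.8, 0.0, 6.3]
opening: 0.181
```

```bash
python3 -c "from h import *;st()"
```

```text
t 17.9 pos [474.6  40.2 148. ] xaxis ang 86.6 F [-0.8  0.   6.3] M [ 0.01  0.12 -0.3 ] op 15.7
```

Request:
apply_moves(steps=[{"x":-0.3,"y":0,"z":-0.7,"spin":0.04}])

```text
time_s: 18.0
position: [0.4747, 0.0403, 0.1481]
tcp_rot: [[0.021, 0.023, -1.0], [0.997, 0.07, 0.022], [0.071, -0.997, -0.021]]
force: [-1.2, -0.3, 5.2]
opening: 0.181
```

```bash
python3 -c "from h import *;st()
imaging.capture('wrist');st()
im=imaging.capture('scene');cv2.imwrite('pics/s8.png',cv2.resize(im[210:310,260:380,::-1],None,fx=6,fy=6,interpolation=cv2.INTER_CUBIC))
im=imaging.capture('top');cv2.imwrite('pics/t8.png',cv2.resize(im[200:320,290:410,::-1],None,fx=5,fy=5,interpolation=cv2.INTER_CUBIC))"
```

```text
t 18.0 pos [474.7  40.3 148.1] xaxis ang 88.8 F [-1.2 -0.3  5.2] M [ 0.02  0.25 -0.48] op 15.7
t 18.05 pos [474.7  40.3 148.1] xaxis ang 88.9 F [-1.   0.   6.3] M [ 0.04  0.21 -0.4 ] op 15.8
```

View pics/s8.png

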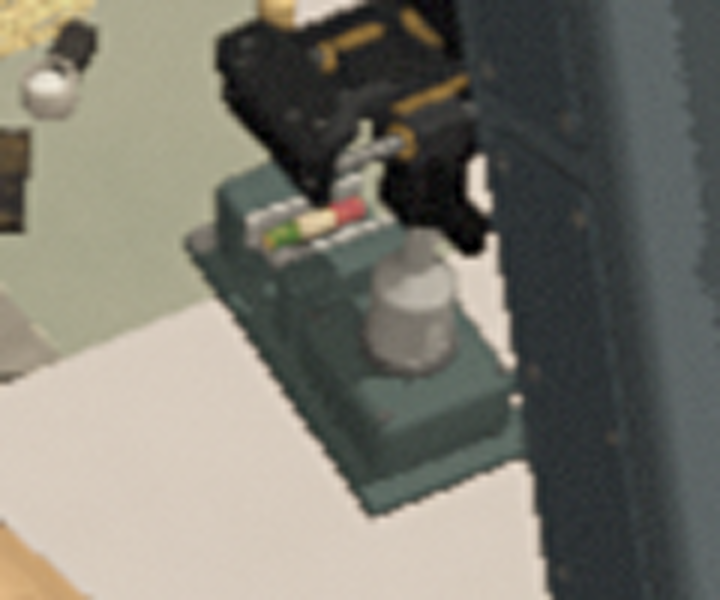

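View pics/t8.png

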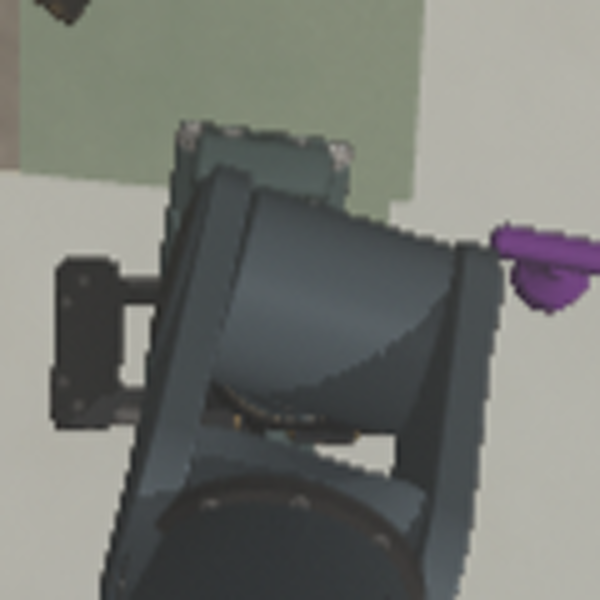

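```bash
python3 -c "
from h import *
for i in range(6): imaging.capture('wrist')
st()
im=imaging.capture('top');cv2.imwrite('pics/t9.png',im[:,:,::-1]);im=imaging.capture('scene');cv2.imwrite('pics/s9.png',cv2.resize(im[150:380,150:450,::-1],None,fx=2.6,fy=2.6));st()"
```

```text
t 18.45 pos [474.7  40.3 148.1] xaxis ang 88.7 F [ 1.1 -0.1  5.5] M [-0.    0.15 -0.38] op 15.9
t 18.55 pos [474.7  40.3 148.1] xaxis ang 88.7 F [-0.6  0.4  5.5] M [-0.03  0.15 -0.33] op 15.7
```

View pics/t9.png

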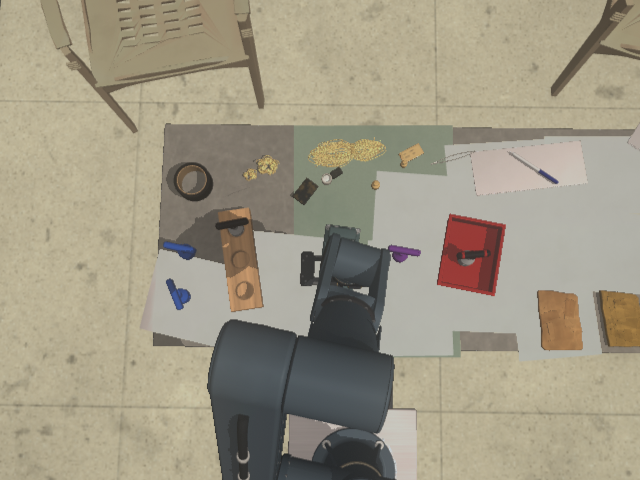

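View pics/s9.png

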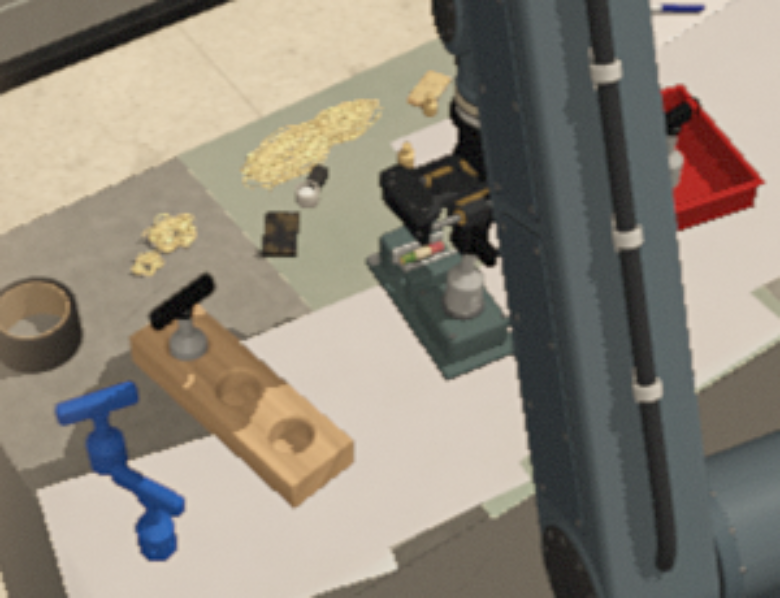

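```bash
python3 -c "
from h import *
print(job.hand_in());st()"
```

```text
the job is handed in; nothing more can be done
None
the job is handed in; nothing more can be done
```

The vice is open and the arm is still gripping the key, holding the jaws open against the spring. I handed the job in at about 18.6 s of the 72 s allowed.

- **Scrapped key:** I put the red-taped T-key in the red tray first, and it stands there on its foot. I never used it on the vice.
- **Finding the fit:** I tried the key from the middle hole first. It slid past the nut top with no resistance and seated on the flange at the expected height, with the handle centre at about 154 mm. So the other black key is the one that does not fit; I did not try it. It was not touched and still stands upright in its rack hole.
- **Opening the vice:** I turned the key anticlockwise until the turning moment rose from about 0.16–0.19 to 0.48 N m, which is the stop. The scene picture shows the jaws wide apart with the bead bar still on the rods.

**Last checks:**
- The pose held steady for about 0.5 s.
- The downward push was about 5.5 N and the grip opening about 15.7 mm.
- The holding moment eased from 0.48 to 0.33 N m over that time. That is still above the spring's 0.21 N m.
- In the last pictures the purple and blue keys, the brass weight and the touchstone look unmoved.

**Where checks disagreed:** The tool picked up a tilt of about 3–4° during the moves, and the moves I can make cannot correct it. My estimate of the key's foot ended 2–3 mm off the nut axis. Side forces stayed at about 1 N or less and the key height did not change, so I take that as estimate error or play in the grip.

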